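# Set the cheese cutter's stop to the slot depth

### The job

Take the sprung depth gauge from its stand, put its pin into the slot of the white slicing board and push the gauge down firmly until its base sits flat on the board, and leave it standing there so that the dial shows the slot's depth. Then slide the stop on the cutter's scale rail to the same depth as the gauge reads, and let go. Leave the cheese, bottles, jar and dish on the counter where they are.

Things in the scene. Friction and masses are not known exactly. Their poses are not given: they have to be found in the camera images.
- gauge: Depth gauge, loose, 0.45 kg, at first lying on its stand. Origin: centre of the underside of its flat dark steel base (160 mm along x, 60 mm along y, 10 mm thick). On it stand a black square grip column at the origin (26 x 26 mm, up to 90 mm above the underside), a round white dial at +x and a dark block at -x (up to 24 mm above the underside). z up.
- gauge_tip (a point): Lower end of the gauge's round steel pin (10 mm across), which sticks straight down from the underside at the gauge's origin: 20 mm below the underside when free.
- gauge_pin (a joint): How far the pin is pushed up into the gauge, m: 0 free, at most 0.019. Base flat over the slot: slot depth = 0.020 - this. Spring and rubbing hold the pin out with 8.5 to 9.7 N; the gauge weighs 4.6 N, so it stands proud until pushed down with 4 to 5 N more. Once flat it stays down by its weight; lifted off, the pin springs out slowly.
- gauge_dial (a point): Centre of the dial's top (58 mm across, 16 mm above the gauge's underside, 48 mm to its +x). Its black needle shows the slot depth, 0.15 rad per mm: 0 nearly to the gauge's -y, 10 mm to its +x (away from the grip), 20 mm (pin free) nearly to +y; it turns clockwise from above as the pin goes in. Marks every 2 mm, long ones at 0, 10 and 20.
- stand: Aluminium stand, fixed, 170 x 70 mm: two blocks at the ends of a 6 mm plate, on whose tops (32 mm up) the gauge's base lies. Origin: centre of its underside, on the counter.
- board: White plastic slicing board, fixed, 170 mm along its x, 260 mm along its y, top 36 mm above its underside. Origin: centre of the underside, on the counter. A straight slot 16 mm wide runs along its y through the middle (x = 0) from y = -100 to +100 mm. The slot's depth is unknown: 4 to 14 mm, the same all along. A small cheese piece stands on the board at its +y end.
- slot_mid (a point): Middle of the slot's mouth, level with the board's top, in the board's middle.
- rail: Scale rail of the stop, fixed: flat aluminium bar 64 mm along its x, 250 mm along its y, 14 mm high. Origin: centre of the underside, on the counter. The stop slides along its +y, which points away from the robot. Marks along its -x edge every 20 mm (2 mm of depth each), from depth 0 at y = -80 mm to 16 mm at y = +80 mm; long ones at 0 and 10 mm.
- stop (a joint): Travel of the stop along the rail, m: 0 at the depth-0 mark, grows along the rail's +y up to 0.16. 10 mm of travel stand for 1 mm of slot depth: set it to 10 times the depth read. It slides with about 1.5 N and stays where it is left.
- stop_top (a point): Centre of the top of the stop: an upright dark steel block 34 mm along the rail's x, 24 mm along its y, 50 mm tall, top 64 mm above the counter, 12 mm off the rail's centre line towards its +x; a thin pointer on it reaches over the marks.
- cheese_small: Small cheese piece, bystander, 70 x 55 mm, 85 mm tall, loose, standing on the board at its +y end; origin: centre of its underside.
- cheese_mid: Tall cheese piece, bystander, 100 x 80 mm, 160 mm tall, loose, beyond the board; origin: centre of its underside.
- squeeze: Clear squeeze bottle, bystander, 64 mm across, 170 mm tall, beyond the board; origin: centre of its underside.
- squeeze2: Amber squeeze bottle, bystander, 64 mm across, 170 mm tall, beyond the board; origin: centre of its underside.
- shaker: Glass shaker jar with a steel cap, bystander, 48 mm across, 100 mm tall, beyond the board; origin: centre of its underside.
- dish: White dish, bystander, 100 mm across, 45 mm tall, beyond the board; origin: centre of its underside.
Not all that is in view belongs to the job. What is shaped like the gauge but pink or purple is not meant.

How it is judged:
By the outcome, as a careful person would: the job done as asked, in the order asked, and still so for the second after the job is handed in, with the robot touching nothing.
It also fails if it takes over 69 s, if anything falls off the work surface, if the arm or the gripper's body presses on something with over 40 N, if the wrist force passes 120 N, or if a joint passes its speed limit or range.

### The arm

A 6-joint arm with a two-finger parallel gripper is mounted at the origin on the work surface. World frame = base frame: x ahead of the robot, y to its left, z up, the work surface at z = 0. Lengths are in m, angles in degrees, forces in N, time in s.
With the tool pointing down it reaches from about 0.4 to 0.825 m from the base axis. Payload 7 kg.
Tool frame: the origin (TCP) lies midway between the tips of the shut fingers; the grasp point (between the pads) lies r.grasp_offset behind it (r.grasp_offset is the distance from the TCP to the grasp point, in m); z points along the fingers, y is the direction in which the jaws open and shut (so a half turn about z gives the same grasp; the last joint's range is limited). The gripper opens to 88 mm and grips with 3 to 60 N. Pads are 19 mm wide; open, the fingers measure 130 mm over their backs; the gripper's body (78 mm by 193 mm) begins 47 mm behind the grasp point.
Start: joints at [85.147, 20.546, 0.682, 0, -70.136, -16.507], TCP at [0.246, 0.629, 0.227] pointing down, gripper open.
Joint ranges: [-176.03, 176.03], [-82.01, 121.73], [-58.28, 71.71], [-173.87, 95.51], [-174.79, -0.11], [-173.66, 173.66]. Speed limits (degrees/s): [136.94, 136.94, 172.46, 180, 180, 180].

### API

Orientations are given as [roll, pitch, yaw] about the fixed x, y, z axes, in that order (R = Rz(yaw) Ry(pitch) Rx(roll)).
In Python, from plant import status, imaging, r gives the robot as it stands.
- The arm moves only by the tool apply_moves, never from a script. Its argument "moves" is a list of rows, each a list of 6 numbers: the shift along the tool's x, y, z in units of 200 mm (1.0 is 200 mm), then the turn, a rotation vector about the tool's x, y, z in units of 90 degrees (1.0 is 90 degrees). In form: [[tx, ty, tz, rx, ry, rz], ...]. A call has 1 to 12 rows; each row is the pose to reach, as a shift and turn from the pose measured when the call began, along the tool's axes at that moment; what a row does not reach only later rows make up. A row lasts 1/8 s, in which the tool goes at most 62.5 mm and 10.7 degrees, less where a joint would pass 70% of its speed; a pose out of reach is approached as far as the arm can. A call with a number of a shift or a turn outside -1 to 1 is refused whole. A call with a gripper value outside its range is refused whole. "hand" is the closure, from -1 (fully open) to 1 (shut), set as the call begins (left out, the last holds). The fingers move at their own pace and stop on an object; "grip_force" is the grip in N (left out, the last holds). Time passes only in rows, so rows that repeat a pose let the fingers close. It gives the time, the measured TCP pose, the force and the opening at its end, in the units of the state.
- status.get_state(): the state, without advancing time (a new reading comes with each control period).
- imaging.capture(name): name is "scene" or "top" or "wrist"; returns (picture, depth): 420x560x3 uint8, blue, green, red; 420x560 float32, m along the optical axis (not along the pixel's ray), 0 where there is no reading.
- imaging.camera_info(name): a dict with "fx", "fy", "cx", "cy" (pixels), "k1" (the pictures are not rectified: a ray, as slopes to the right and down, at radius r is drawn at 1 + k1 r^2 times it, then the intrinsics apply), "T" (4x4, takes a point from camera to world coordinates). Camera axes: x right, y up, looking along -z (the intrinsics and any distortion apply to the point x, -y, -z); pixel columns grow to the right and rows downward; lengths in m; the calibration is good to about 2 mm. A picture is of the moment at which its call begins: read the wrist's pose just before it. camera_info takes no time and is no camera call; for the wrist camera it gives the pose at the moment of the call.
- r.close_job(): hands the job in, once; it reports no verdict.
The state is a dict: "time_s": time; "joints": joint angles; "qd": joint speeds; "joint_torque": joint torques, N m; "tcp_pos": TCP position; "eef_rot": TCP orientation; "contact_force": force on the tool from outside, world axes, zero at the start; "moment": the same for the moment, N m; "gripper_width": finger opening in m.
Only numpy, scipy, OpenCV 4.12 (cv2) and the standard library are available. Lean on these libraries where they do the work, as an engineer would, in place of code of your own. Each camera call takes 0.05 s, during which the arm holds its last target.

## Working session

There is one attempt and no reset: what is moved stays moved. The work goes in short steps, Python scripts to look and compute and a tool call to move; the robot and the scene stay as the last step left them, time stands still between calls to the robot, and variables do not carry over. Pictures are saved under pics/ and viewed, and the job is handed in when it is done.

Besides the shell and the picture viewer there is one more tool, called after "Request:" as name(argument=value, ...) on one line, values as JSON. apply_moves: Moves the arm, as the interface text tells. Its arguments: {"type":"object","properties":{"moves":{"type":"array","items":{"type":"array","items":{"type":"number"}}},"hand":{"type":"number"},"grip_force":{"type":"number"}},"required":["moves"]}

```bash
ls; mkdir -p pics; cat > h.py <<'E'
import numpy as np, cv2, json
from plant import status, imaging, r
def snap(n,tag):
    info=imaging.camera_info(n); p,d=imaging.capture(n)
    cv2.imwrite(f'pics/{tag}.png',p); np.savez(f'pics/{tag}.npz',p=p,d=d,**{k:np.array(v) for k,v in info.items()})
def load(tag): return np.load(f'pics/{tag}.npz')
def und(c,u,v):
    x=(np.asarray(u,float)-c['cx'])/c['fx']; y=(np.asarray(v,float)-c['cy'])/c['fy']
    X,Y=x.copy(),y.copy()
    for _ in range(20):
        s=1+c['k1']*(X*X+Y*Y); X,Y=x/s,y/s
    return X,Y
def pt(c,u,v,z=None):
    "world pt by depth, or on plane z"
    X,Y=und(c,u,v); T=c['T']
    if z is None:
        d=c['d'][np.asarray(v).astype(int),np.asarray(u).astype(int)]
        P=np.stack([X*d,-Y*d,-d],-1); return P@T[:3,:3].T+T[:3,3]
    R=np.stack([X,-Y,-np.ones_like(X)],-1)@T[:3,:3].T
    t=(z-T[2,3])/R[...,2]; return R*t[...,None]+T[:3,3]
def proj(c,P):
    T=c['T']; q=(np.asarray(P,float)-T[:3,3])@T[:3,:3]
    x=q[...,0]/-q[...,2]; y=-q[...,1]/-q[...,2]; s=1+c['k1']*(x*x+y*y)
    return np.stack([c['fx']*x*s+c['cx'],c['fy']*y*s+c['cy']],-1)
def cloud(c):
    v,u=np.mgrid[0:420,0:560]; return pt(c,u,v)
E
python3 - <<'E'
from h import *
for n in('scene','top','wrist'):
    snap(n,n+'0')
print(status.get_state(), r.grasp_offset)
for n in('scene','top','wrist'):
    print(imaging.camera_info(n))
E
```

```text
pics
{'time_s': 0.15, 'joints': array([ 8.51491261e+01,  2.05812286e+01,  6.45445615e-01, -1.37768285e-02,
       -7.01353837e+01, -1.65076408e+01]), 'qd': array([ 0.05321289, -0.11204034,  0.08776649,  0.02207615, -0.02498895,
        0.04913928]), 'joint_torque': array([-7.09100605e-04, -5.83275783e+01,  2.93288577e+01,  7.00122714e+00,
        8.75741593e-03, -1.08431786e-04]), 'tcp_pos': array([0.24572436, 0.62828842, 0.22584651]), 'eef_rot': array([ 1.79928086e+02, -7.80424331e-03, -2.13631991e+01]), 'contact_force': array([ 0.69663041, -0.14186137,  0.38116522]), 'moment': array([-0.00483714, -0.04698609,  0.05983264]), 'gripper_width': 0.08768896197918265} 0.0188
{'fx': 433.3639059269302, 'fy': 433.3639059269302, 'cx': 278.2004311952292, 'cy': 205.30737131181152, 'k1': -0.04505697488468241, 'T': array([[-0.50215529, -0.69848215,  0.50986543,  1.07973447],
       [ 0.86472747, -0.3992284 ,  0.30473445,  0.33787044],
       [-0.00929881,  0.59391866,  0.80447135,  0.91766224],
       [ 0.        ,  0.        ,  0.        ,  1.        ]])}
{'fx': 453.1196261658148, 'fy': 453.1196261658148, 'cx': 285.4404084750261, 'cy': 209.49886381267194, 'k1': -0.1311005727263089, 'T': array([[-0.02288762,  0.98096848, -0.19281337,  0.3793842 ],
       [-0.99969062, -0.02057825,  0.01397167,  0.01265966],
       [ 0.00973801,  0.19307349,  0.98113597,  1.00145756],
       [ 0.        ,  0.        ,  0.        ,  1.        ]])}
{'fx': 327.6026446039778, 'fy': 327.6026446039778, 'cx': 280.59168990020254, 'cy': 211.04930049536753, 'k1': -0.05303219113806395, 'T': array([[-3.64200228e-01,  8.95471251e-01,  2.55909033e-01,
         3.14000702e-01],
       [-9.31320248e-01, -3.50443115e-01, -9.91575486e-02,
         6.00451860e-01],
       [ 8.88824540e-04, -2.74446466e-01,  9.61601969e-01,
         3.83515624e-01],
       [ 0.00000000e+00,  0.00000000e+00,  0.00000000e+00,
         1.00000000e+00]])}
```

View pics/top0.png

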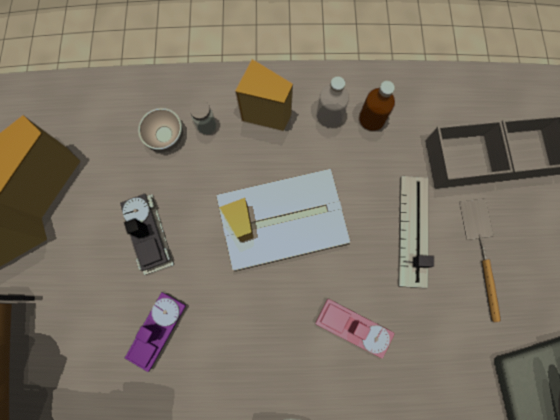

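View pics/scene0.png

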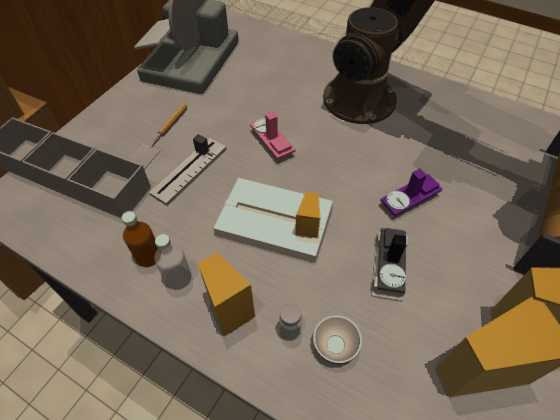

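View pics/wrist0.png

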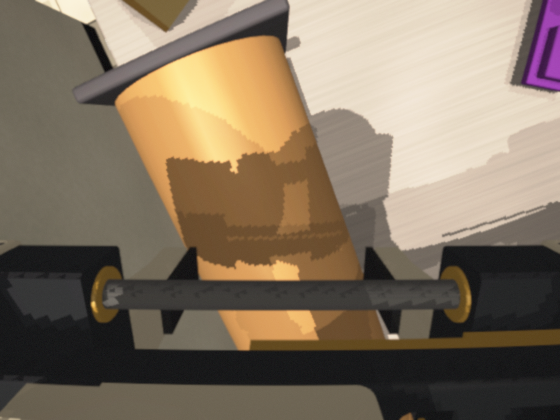

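The top view shows three gauge-like things: black on an aluminium stand at (145,232), purple at (155,330) and pink at (357,328). The black one on the stand fits the description. I'll confirm it in a crop, then measure.

```bash
python3 - <<'E'
from h import *
c=load('top0');s=load('scene0');w=load('wrist0')
a=cv2.resize(c['p'][185:285,105:190],None,fx=5,fy=5,interpolation=cv2.INTER_CUBIC)
b=cv2.resize(s['p'][220:305,360:420],None,fx=5,fy=5,interpolation=cv2.INTER_CUBIC)
H=max(a.shape[0],b.shape[0]); pad=lambda i:cv2.copyMakeBorder(i,0,H-i.shape[0],0,0,0)
cv2.imwrite('pics/crop1.png',np.hstack([pad(a),pad(b)]))
a=cv2.resize(c['p'][165:275,210:355],None,fx=4,fy=4,interpolation=cv2.INTER_CUBIC)
b=cv2.resize(c['p'][170:295,390:445],None,fx=4,fy=4,interpolation=cv2.INTER_CUBIC)
H=max(a.shape[0],b.shape[0])
cv2.imwrite('pics/crop2.png',np.hstack([pad(a),pad(b)]))
for n,cc,pp in(('top',c,[(300,150),(136,210),(131,227),(148,250),(300,190),(240,218),(424,262),(160,131),(265,80)]),):
    for u,v in pp: print(n,u,v,pt(cc,u,v).round(4))
W=cloud(w)
for u,v in[(200,60),(250,150),(300,330),(350,150),(540,40)]: print('w',u,v,W[v,u].round(3))
E
```

```text
top 300 150 [ 0.7167 -0.0387 -0.0018]
top 136 210 [0.572  0.3225 0.05  ]
top 131 227 [0.5233 0.3081 0.1214]
top 148 250 [0.4841 0.2912 0.0566]
top 300 190 [ 0.6125 -0.0341  0.0339]
top 240 218 [0.5372 0.0902 0.1208]
top 424 262 [ 0.445  -0.2874  0.0681]
top 160 131 [0.7697 0.289  0.004 ]
top 265 80 [0.8127 0.036  0.1613]
w 200 60 [0.364 0.634 0.168]
w 250 150 [0.302 0.627 0.164]
w 300 330 [0.164 0.643 0.169]
w 350 150 [ 0.251  0.538 -0.001]
w 540 40 [0.293 0.323 0.03 ]
```

View pics/crop1.png

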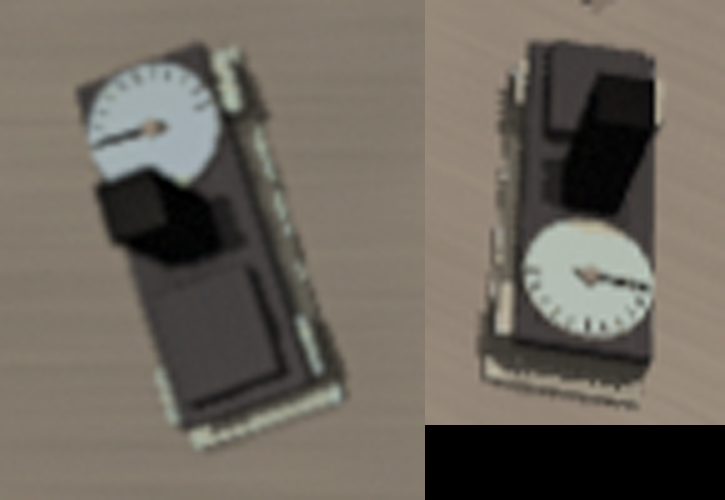

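View pics/crop2.png

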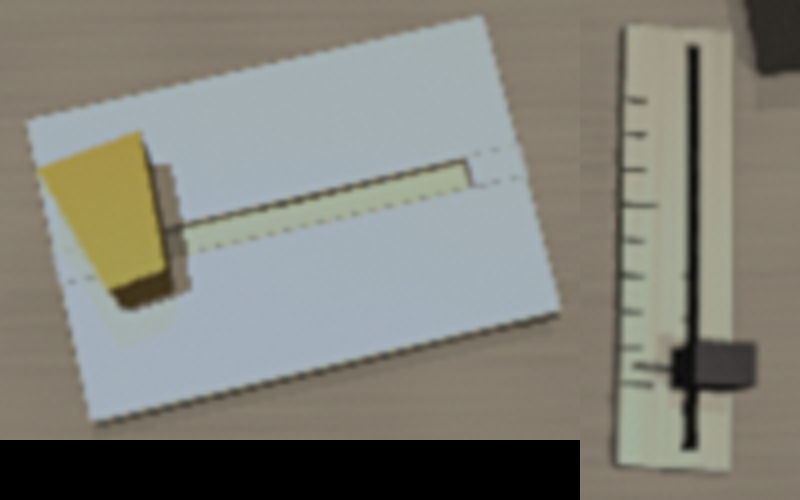

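Confirmed: the black gauge lies on the aluminium stand with its dial at the far end, and the needle shows about 20 (pin free). Next I'll fit the poses.

```bash
cat > fit.py <<'E'
from h import *
def rect(P):
    (x,y),(w,h),a=cv2.minAreaRect(P[:,:2].astype(np.float32)*1000)
    if w<h: w,h,a=h,w,a+90
    return f'c=({x:.1f},{y:.1f}) LxW={w:.1f}x{h:.1f} yawlong={a%180:.2f} med={np.median(P,0).round(4)} n={len(P)}'
def sel(C,x,y,z): 
    m=(C[...,0]>x[0])&(C[...,0]<x[1])&(C[...,1]>y[0])&(C[...,1]<y[1])&(C[...,2]>z[0])&(C[...,2]<z[1]); 
    return C[m]
if __name__=='__main__':
  for n in('top0','scene0'):
    c=load(n);C=cloud(c)
    print(n)
    for nm,b in dict(col=((.42,.64),(.22,.4),(.113,.13)),gall=((.42,.64),(.22,.4),(.036,.065)),dial=((.42,.64),(.22,.4),(.045,.0515)),
      board=((.4,.75),(-.15,.2),(.030,.041)),cheese=((.4,.7),(.02,.2),(.112,.13)),rail=((.36,.68),(-.4,-.2),(.008,.021)),stop=((.36,.68),(-.4,-.2),(.058,.07))).items():
        P=sel(C,*b)
        if len(P)>3: print(nm,rect(P))
E
python3 fit.py
```

```text
top0
col c=(526.6,308.8) LxW=27.4x26.0 yawlong=21.89 med=[0.5254 0.3076 0.1211] n=180
gall c=(527.3,308.3) LxW=161.6x62.4 yawlong=19.22 med=[0.5138 0.3016 0.0472] n=1710
dial c=(528.8,304.5) LxW=155.9x57.7 yawlong=24.95 med=[0.572  0.3204 0.048 ] n=505
board c=(550.8,6.0) LxW=260.9x171.4 yawlong=102.10 med=[ 0.5434 -0.005   0.0358] n=7806
cheese c=(537.4,94.7) LxW=70.4x54.0 yawlong=20.39 med=[0.5413 0.0943 0.1208] n=769
rail c=(536.9,-323.9) LxW=290.7x135.5 yawlong=174.98 med=[ 0.5294 -0.2863  0.014 ] n=3020
stop c=(549.6,-341.0) LxW=247.6x72.9 yawlong=164.29 med=[ 0.4538 -0.3002  0.0643] n=278
scene0
col c=(526.0,309.9) LxW=26.6x25.7 yawlong=20.91 med=[0.5288 0.3103 0.1212] n=152
gall c=(525.5,310.2) LxW=158.8x61.3 yawlong=20.20 med=[0.5475 0.313  0.0464] n=1330
dial c=(529.2,311.6) LxW=148.9x58.0 yawlong=19.81 med=[0.569  0.3241 0.0479] n=489
board c=(548.7,7.9) LxW=261.6x173.8 yawlong=102.23 med=[ 0.5704 -0.0038  0.0355] n=4762
cheese c=(536.5,96.4) LxW=72.8x54.6 yawlong=22.12 med=[0.5445 0.0983 0.1205] n=520
rail c=(535.6,-296.1) LxW=291.4x87.3 yawlong=175.20 med=[ 0.5417 -0.2835  0.0136] n=1618
stop c=(549.4,-339.1) LxW=250.5x73.5 yawlong=163.81 med=[ 0.6186 -0.3391  0.0635] n=186
```

```bash
python3 - <<'E'
from fit import *
for n in('top0','scene0','wrist0'):
    C=cloud(load(n)); ok=load(n)['d']>0
    print(n)
    # height map, 5cm cells x .2-.75, y .25-.7
    for x0 in np.arange(.7,.1,-.05):
        print(f'{x0:.2f}',[ (lambda P: round(float(np.percentile(P[:,2],98)),2) if len(P)>3 else None)(C[ok&(C[...,0]>=x0)&(C[...,0]<x0+.05)&(C[...,1]>=y0)&(C[...,1]<y0+.05)]) for y0 in np.arange(.7,.2,-.05)])
    if n!='wrist0':
        P=sel(C,(.36,.70),(-.33,-.24),(.008,.02)); 
        # largest component via density: drop isolated
        print(rect(P))
        ctr=np.median(P,0)
        Q=P[(np.abs(P[:,1]-ctr[1])<.045)]; print(rect(Q))
        print('stop',rect(sel(C,(.40,.48),(-.33,-.25),(.058,.07))))
E
```

```text
top0
0.70 [None, None, None, 0.19, 0.19, 0.19, 0.0, 0.0, 0.05, 0.05]
0.65 [None, None, None, 0.19, 0.19, 0.19, 0.0, 0.0, 0.0, 0.0]
0.60 [None, None, None, 0.19, 0.19, 0.0, 0.0, 0.0, 0.04, 0.02]
0.55 [None, None, None, 0.19, 0.17, 0.0, 0.0, 0.05, 0.05, 0.05]
0.50 [None, None, None, 0.18, 0.17, 0.0, 0.0, 0.0, 0.12, 0.12]
0.45 [None, 0.02, 0.09, 0.12, 0.0, 0.0, 0.0, 0.0, 0.06, 0.06]
0.40 [None, 0.0, 0.0, 0.0, 0.0, 0.0, 0.0, 0.0, 0.04, 0.04]
0.35 [None, 0.0, 0.0, 0.13, 0.0, 0.0, 0.0, 0.0, 0.0, 0.04]
0.30 [None, None, 0.0, 0.11, 0.0, 0.0, 0.0, 0.0, 0.03, 0.11]
0.25 [None, None, 0.0, 0.11, 0.0, 0.0, 0.0, 0.0, 0.05, 0.07]
0.20 [None, None, 0.0, 0.11, 0.0, 0.0, 0.0, 0.0, 0.04, 0.04]
0.15 [None, None, 0.0, 0.11, 0.0, 0.0, 0.0, 0.0, 0.0, 0.0]
c=(520.6,-287.6) LxW=251.8x66.1 yawlong=174.98 med=[ 0.526  -0.2854  0.0139] n=2925
c=(520.6,-287.6) LxW=251.8x66.1 yawlong=174.98 med=[ 0.526  -0.2854  0.0139] n=2925
stop c=(449.1,-293.1) LxW=35.0x24.4 yawlong=82.69 med=[ 0.4492 -0.2927  0.0643] n=194
scene0
0.70 [None, 0.0, 0.0, 0.19, 0.19, 0.19, 0.0, 0.0, 0.05, 0.05]
0.65 [0.0, 0.0, 0.19, 0.19, 0.19, 
[... 954 characters left out ...]
ne]
0.65 [None, None, None, None, None, None, None, None, None, None]
0.60 [None, None, None, None, None, None, None, None, None, None]
0.55 [None, None, None, None, None, None, None, None, None, None]
0.50 [0.0, None, None, None, None, None, None, None, None, None]
0.45 [0.0, 0.06, 0.01, None, None, None, None, None, None, None]
0.40 [0.0, 0.09, 0.0, 0.0, 0.0, 0.0, None, None, None, None]
0.35 [0.15, 0.17, 0.17, 0.15, 0.0, 0.0, 0.0, 0.0, -0.0, None]
0.30 [0.15, 0.32, 0.17, 0.15, 0.0, 0.0, 0.0, 0.0, 0.03, 0.03]
0.25 [0.15, 0.34, 0.34, 0.33, 0.31, 0.0, 0.0, 0.0, 0.04, None]
0.20 [0.15, 0.17, 0.17, 0.33, 0.0, 0.0, 0.0, 0.0, 0.03, 0.0]
0.15 [0.15, 0.17, 0.17, 0.15, 0.0, 0.0, 0.0, 0.0, 0.0, 0.0]
```

```bash
cat > go.py <<'E'
import sys
from h import *
from scipy.spatial.transform import Rotation as Ro
def rel(pos,yaw):
    s=status.get_state(); R=Ro.from_euler('xyz',s['eef_rot'],degrees=True)
    Rt=Ro.from_euler('xyz',[180,0,yaw],degrees=True)
    t=R.inv().apply(np.array(pos)-s['tcp_pos'])/.2; w=(R.inv()*Rt).as_rotvec(degrees=True)/90
    print('t',s['time_s'],'tcp',s['tcp_pos'].round(4),'rot',s['eef_rot'].round(2),'F',s['contact_force'].round(1),'w',round(s['gripper_width'],4))
    print('row',np.r_[t,w].round(3).tolist(),'dist mm',(np.linalg.norm(t)*200).round(1),'rot',(np.linalg.norm(w)*90).round(1))
if __name__=='__main__':
    a=list(map(float,sys.argv[1:])); rel(a[:3],a[3])
E
python3 go.py .526 .309 .20 20.2; python3 go.py .40 .48 .25 0;python3 go.py .246 .629 .227 -21.4
```

```text
t 0.15 tcp [0.2457 0.6283 0.2258] rot [ 1.7993e+02 -1.0000e-02 -2.1360e+01] F [ 0.7 -0.1  0.4] w 0.0877
row [1.887, 0.976, 0.131, 0.001, 0.0, -0.462] dist mm 425.6 rot 41.6
t 0.15 tcp [0.2457 0.6283 0.2258] rot [ 1.7993e+02 -1.0000e-02 -2.1360e+01] F [ 0.7 -0.1  0.4] w 0.0877
row [0.988, 0.41, -0.12, 0.001, 0.0, -0.237] dist mm 215.3 rot 21.4
t 0.15 tcp [0.2457 0.6283 0.2258] rot [ 1.7993e+02 -1.0000e-02 -2.1360e+01] F [ 0.7 -0.1  0.4] w 0.0877
row [-0.0, -0.004, -0.006, 0.001, -0.0, 0.0] dist mm 1.4 rot 0.1
```

Request:
apply_moves(moves=[[0.1,0.04,-0.12,0,0,-0.02],[0.35,0.15,-0.12,0,0,-0.08],[0.6,0.27,-0.12,0,0,-0.15],[0.85,0.38,-0.12,0,0,-0.22],[0.98,0.44,-0.12,0,0,-0.24]], hand=-1, grip_force=30)

```text
time_s: 0.78
tcp_pos: [0.3977, 0.4728, 0.25]
eef_rot: [179.9, 0.0, 0.3]
contact_force: [0.7, 0.6, -0.3]
gripper_width: 0.0877
```

```bash
python3 go.py .526 .309 .20 20.2
```

```text
t 0.775 tcp [0.3977 0.4728 0.25  ] rot [1.7991e+02 3.0000e-02 2.7000e-01] F [ 0.7  0.6 -0.3] w 0.0877
row [0.638, 0.822, 0.251, 0.001, 0.0, -0.221] dist mm 214.0 rot 19.9
```

Request:
apply_moves(moves=[[0.18,0.23,0.07,0,0,-0.08],[0.36,0.46,0.14,0,0,-0.16],[0.52,0.68,0.2,0,0,-0.22],[0.62,0.8,0.25,0,0,-0.221],[0.638,0.822,0.25,0,0,-0.221],[0.638,0.822,0.25,0,0,-0.221]])

```text
time_s: 1.52
tcp_pos: [0.5261, 0.309, 0.2002]
eef_rot: [179.9, 0.1, 20.1]
contact_force: [-0.8, 0.3, -0.2]
gripper_width: 0.0877
```

```bash
python3 go.py .5263 .3092 .082 20.2; python3 -c "
from h import *
snap('wrist','w1')"
```

```text
t 1.525 tcp [0.5261 0.309  0.2002] rot [1.7993e+02 5.0000e-02 2.0110e+01] F [-0.8  0.3 -0.2] w 0.0877
row [0.002, -0.001, 0.591, 0.001, 0.001, -0.001] dist mm 118.2 rot 0.1
```

View pics/w1.png

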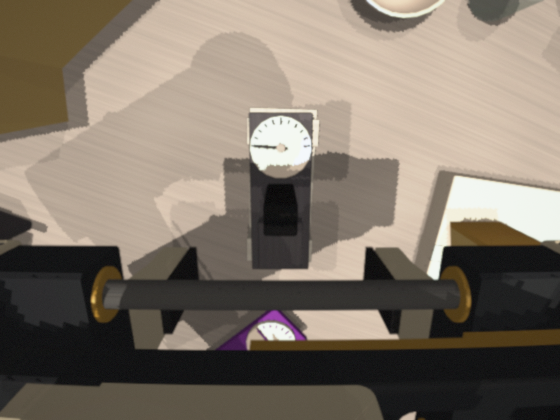

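The wrist view shows the black gauge centred at (280,190) between the fingers and aligned with them, dial ahead at (280,147). The purple gauge is behind it. I'll descend and grip.

Request:
apply_moves(moves=[[0,0,0.15,0,0,0],[0,0,0.32,0,0,0],[0,0,0.47,0,0,0],[0,0,0.57,0,0,0],[0,0,0.59,0,0,0],[0,0,0.59,0,0,0]])

```text
time_s: 2.33
tcp_pos: [0.5258, 0.3104, 0.0831]
eef_rot: [179.9, -0.0, 20.2]
contact_force: [-0.1, 0.8, 0.1]
gripper_width: 0.0879
```

Request:
apply_moves(moves=[[0,0,0,0,0,0],[0,0,0,0,0,0],[0,0,0,0,0,0],[0,0,0,0,0,0],[0,0,0,0,0,0],[0,0,0,0,0,0]], hand=1, grip_force=35)

```text
time_s: 3.08
tcp_pos: [0.5258, 0.3104, 0.0831]
eef_rot: [179.9, -0.0, 20.2]
contact_force: [-0.1, 0.4, 0.2]
gripper_width: 0.033
```

Request:
apply_moves(moves=[[0,0,0,0,0,0],[0,0,0,0,0,0],[0,0,0,0,0,0],[0,0,0,0,0,0]])

```text
time_s: 3.58
tcp_pos: [0.5257, 0.3101, 0.083]
eef_rot: [179.9, 0.0, 20.2]
contact_force: [1.2, -2.4, -0.5]
gripper_width: 0.0257
```

Request:
apply_moves(moves=[[0,0,-0.05,0,0,0],[0,0,-0.12,0,0,0],[0,0,-0.25,0,0,0],[0,0,-0.38,0,0,0],[0,0,-0.48,0,0,0],[0,0,-0.5,0,0,0],[0,0,-0.5,0,0,0]])

```text
time_s: 4.45
tcp_pos: [0.5254, 0.3102, 0.1829]
eef_rot: [180.0, 0.0, 20.2]
contact_force: [0.1, -0.1, -5.0]
gripper_width: 0.0259
```

```bash
python3 - <<'E'
from h import *
b=np.array([.5497,.007]);y=np.deg2rad(102.17);print(b+np.array([np.cos(y),np.sin(y)])*-.038)
snap('wrist','w2');snap('scene','s2')
print(status.get_state()['contact_force'])
E
python3 go.py .5577 -.030 .18 12.2
```

```text
[ 0.55771089 -0.030146  ]
[-0.45356246 -0.15465662 -5.10720731]
t 4.55 tcp [0.5252 0.3099 0.182 ] rot [1.7991e+02 1.1000e-01 2.0220e+01] F [-0.5 -0.2 -5.1] w 0.0256
row [-0.435, 1.651, 0.013, 0.001, 0.001, 0.089] dist mm 341.4 rot 8.0
```

View pics/s2.png

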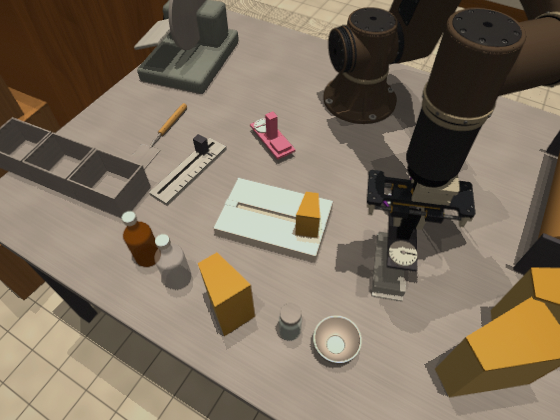

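View pics/w2.png

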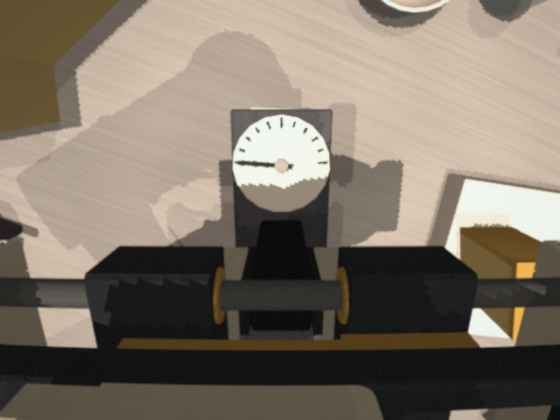

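The gauge is held level, the wrist carries about 5 N (matching 0.45 kg), and the dial shows the pin free. I'll carry it over the small cheese, high enough to clear it.

Request:
apply_moves(moves=[[-0.02,0.1,-0.15,0,0,0],[-0.06,0.25,-0.24,0,0,0],[-0.12,0.45,-0.24,0,0,0.02],[-0.18,0.68,-0.24,0,0,0.04],[-0.23,0.88,-0.24,0,0,0.06],[-0.26,0.99,-0.24,0,0,0.08]])

```text
time_s: 5.3
tcp_pos: [0.5443, 0.1041, 0.2295]
eef_rot: [179.9, 0.2, 12.9]
contact_force: [-0.0, 0.4, -5.2]
gripper_width: 0.0259
```

```bash
python3 go.py .5577 -.030 .23 12.2;python3 go.py .5577 -.030 .18 12.2
```

```text
t 5.3 tcp [0.5443 0.1041 0.2295] rot [179.87   0.2   12.88] F [-0.   0.4 -5.2] w 0.0259
row [-0.084, 0.669, -0.001, 0.001, 0.002, 0.008] dist mm 134.8 rot 0.7
t 5.3 tcp [0.5443 0.1041 0.2295] rot [179.87   0.2   12.88] F [-0.   0.4 -5.2] w 0.0259
row [-0.083, 0.668, 0.249, 0.001, 0.002, 0.008] dist mm 143.6 rot 0.7
```

Request:
apply_moves(moves=[[-0.025,0.18,0,0,0,0.008],[-0.05,0.4,0,0,0,0.008],[-0.075,0.6,0.05,0,0,0.008],[-0.083,0.668,0.2,0,0,0.008],[-0.083,0.668,0.4,0,0,0.008],[-0.083,0.668,0.5,0,0,0.008],[-0.083,0.668,0.525,0,0,0.008],[-0.083,0.668,0.525,0,0,0.008]])

```text
time_s: 6.3
tcp_pos: [0.5578, -0.0301, 0.1248]
eef_rot: [179.8, 0.2, 12.2]
contact_force: [0.3, 1.2, -4.5]
gripper_width: 0.0257
```

```bash
python3 go.py .5577 -.030 .108 12.2; python3 - <<'E'
from fit import *
snap('wrist','w3');snap('top','t3');snap('scene','s3')
c=load('t3');s=load('s3');w=load('w3')
a=cv2.resize(c['p'][150:290,200:380],None,fx=4,fy=4,interpolation=cv2.INTER_CUBIC)
cv2.imwrite('pics/t3c.png',a)
a=cv2.resize(s['p'][150:290,180:360],None,fx=4,fy=4,interpolation=cv2.INTER_CUBIC)
cv2.imwrite('pics/s3c.png',a)
E
```

```text
t 6.3 tcp [ 0.5578 -0.0301  0.1248] rot [179.85   0.22  12.18] F [ 0.3  1.2 -4.5] w 0.0257
row [0.0, -0.001, 0.084, 0.002, 0.002, -0.0] dist mm 16.8 rot 0.3
```

View pics/t3c.png

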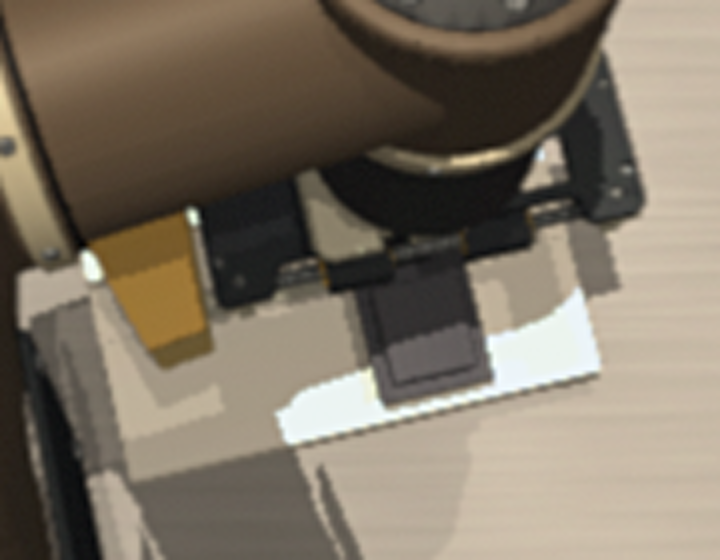

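View pics/s3c.png

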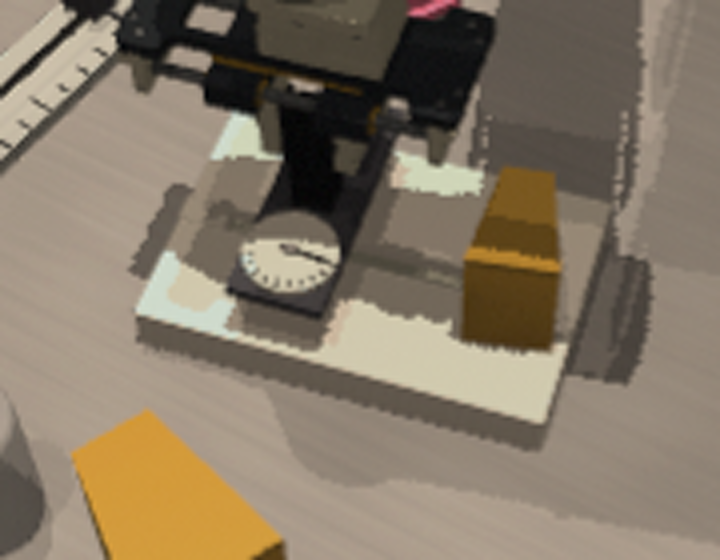

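View pics/w3.png

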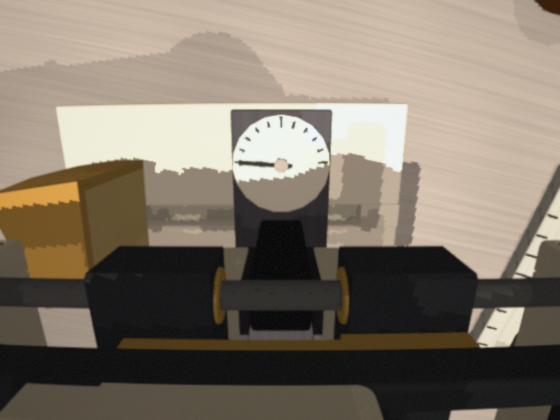

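```bash
python3 - <<'E'
from h import *
w=load('w3')
a=cv2.resize(w['p'][95:245,140:410],None,fx=2.9,fy=2.9,interpolation=cv2.INTER_CUBIC);cv2.imwrite('pics/w3c.png',a)
g=cv2.cvtColor(w['p'],cv2.COLOR_BGR2GRAY).astype(int)
for u in(170,190,210,350,370): print(u,g[194:234,u].tolist())
# predicted slot edges & dial centre
yaw=np.deg2rad(12.2);ex=np.array([np.cos(yaw),np.sin(yaw),0]);ey=np.array([-np.sin(yaw),np.cos(yaw),0]);b=np.array([.5497,.007,.036])
for dx in(-.008,.008,.085):
    print(dx,[proj(w,b+ex*dx+ey*t).round(1).tolist() for t in(-.09,-.06,.02,.04)])
g0=np.array([.5578,-.0301,.1248-.051]); print('dial',proj(w,g0+ex*.048+[0,0,.016]), 'base far', proj(w,g0+ex*.08+ey*.03+[0,0,.01]),proj(w,g0+ex*.08-ey*.03+[0,0,.01]))
E
```

```text
170 [134, 135, 133, 134, 134, 135, 133, 134, 134, 131, 126, 119, 115, 112, 112, 113, 112, 111, 112, 111, 108, 100, 95, 99, 104, 100, 96, 99, 99, 103, 105, 120, 134, 143, 149, 150, 151, 150, 149, 149]
190 [133, 135, 134, 135, 132, 134, 134, 135, 134, 132, 125, 118, 112, 112, 111, 112, 111, 111, 113, 117, 130, 143, 146, 146, 142, 124, 105, 100, 100, 103, 106, 118, 134, 144, 151, 154, 164, 171, 167, 159]
210 [134, 134, 133, 134, 133, 136, 134, 133, 134, 131, 125, 118, 114, 113, 107, 99, 94, 93, 93, 94, 91, 93, 94, 93, 92, 94, 96, 99, 100, 102, 102, 105, 108, 110, 112, 116, 133, 148, 152, 152]
350 [134, 134, 134, 135, 133, 134, 135, 133, 134, 130, 120, 112, 113, 111, 113, 112, 114, 112, 113, 114, 111, 106, 98, 95, 94, 94, 96, 101, 101, 103, 110, 124, 140, 150, 153, 154, 154, 154, 154, 153]
370 [134, 133, 135, 134, 133, 134, 135, 134, 135, 130, 129, 131, 135, 132, 130, 122, 113, 112, 111, 110, 110, 110, 111, 111, 110, 111, 111, 111, 111, 111, 111, 110, 109, 114, 121, 128, 132, 140, 149, 152]
-0.008 [[344.9, 223.7], [307.1, 223.7], [206.2, 223.8], [181.2, 223.8]]
0.008 [[346.0, 204.2], [307.5, 204.2], [204.9, 204.3], [179.4, 204.3]]
0.085 [[351.5, 100.7], [309.8, 100.4], [198.4, 100.8], [170.9, 101.1]]
dial [278.93447366 161.82356033] base far [227.17025   105.4701981] [330.57164811 105.42160702]
```

View pics/w3c.png

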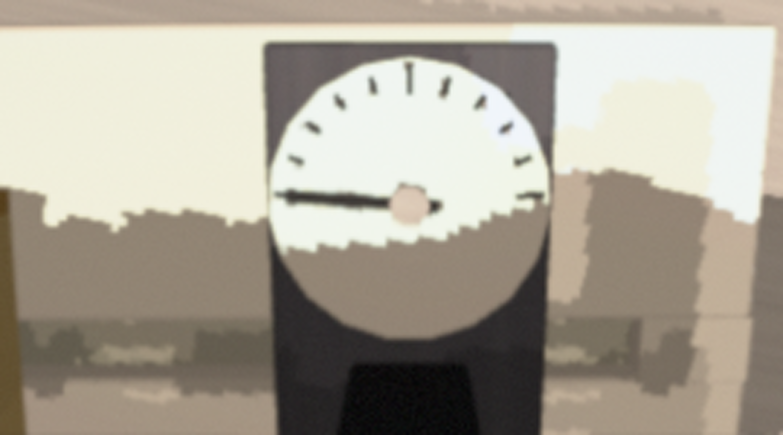

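```bash
python3 - <<'E'
from fit import *
yaw=np.deg2rad(12.2);R=np.array([[np.cos(yaw),np.sin(yaw),0],[-np.sin(yaw),np.cos(yaw),0],[0,0,1]])
for n in('w3','s3'):
    c=load(n);C=(cloud(c)-[.5497,.007,0])@R.T
    m=lambda x,y,z:C[(C[...,0]>x[0])&(C[...,0]<x[1])&(C[...,1]>y[0])&(C[...,1]<y[1])&(C[...,2]>z[0])&(C[...,2]<z[1])]
    P=m((.02,.11),(-.075,0),(.077,.10)); d=P[P[:,2]>.0865]
    print(n,'gauge base+dial',P.min(0).round(4),P.max(0).round(4),'dial',d.min(0).round(4),d.max(0).round(4),np.median(d,0).round(4))
    P=m((-.12,.12),(-.16,.16),(.03,.042)); print('board xmax',np.percentile(P[:,0],[.2,99.8]).round(4),np.median(P[:,2]).round(4),np.percentile(P[:,1],[.2,99.8]))
E
```

```text
w3 gauge base+dial [ 0.02   -0.0694  0.0804] [ 0.0782 -0.0088  0.0938] dial [ 0.02   -0.0677  0.0866] [ 0.0752 -0.0106  0.0938] [ 0.0478 -0.0392  0.0894]
board xmax [-0.0266  0.0834] 0.0356 [-0.13113738  0.12655354]
s3 gauge base+dial [ 0.02   -0.0655  0.0772] [ 0.0808 -0.0048  0.0957] dial [ 0.02   -0.0643  0.0866] [ 0.0802 -0.007   0.0957] [ 0.0497 -0.0347  0.0904]
board xmax [-0.0851  0.0853] 0.0355 [-0.12757615  0.1315008 ]
```

Within each camera, the far edge of the gauge base sits 4.5–5.2 mm inside the board edge (5 mm expected), so the pin is centred on the slot. I'll lower it.

Request:
apply_moves(moves=[[0,0,0.03,0.002,0.002,0],[0,0,0.06,0.002,0.002,0],[0,0,0.09,0.002,0.002,0],[0,0,0.11,0.002,0.002,0],[0,0,0.13,0.002,0.002,0],[0,0,0.145,0.002,0.002,0],[0,0,0.16,0.002,0.002,0],[0,0,0.165,0.002,0.002,0]])

```text
time_s: 7.45
tcp_pos: [0.5585, -0.03, 0.0935]
eef_rot: [-180.0, -0.1, 12.2]
contact_force: [-2.7, 0.8, 3.8]
gripper_width: 0.0257
```

The upward force is about 9 N beyond the gauge's weight, so the pin is on the slot floor and compressing. I'll keep pushing down.

Request:
apply_moves(moves=[[0,0,0.01,0,0,0],[0,0,0.02,0,0,0],[0,0,0.027,0,0,0],[0,0,0.032,0,0,0],[0,0,0.034,0,0,0]])

```text
time_s: 8.07
tcp_pos: [0.5586, -0.03, 0.0869]
eef_rot: [-180.0, -0.1, 12.2]
contact_force: [-3.9, 1.4, 9.2]
gripper_width: 0.0258
```

Flat contact is starting. I'll press further.

Request:
apply_moves(moves=[[0,0,0.004,0,0,0],[0,0,0.008,0,0,0],[0,0,0.01,0,0,0],[0,0,0.01,0,0,0]])

```text
time_s: 8.57
tcp_pos: [0.5587, -0.03, 0.0868]
eef_rot: [-180.0, -0.2, 12.2]
contact_force: [-10.5, 2.9, 23.2]
gripper_width: 0.0257
```

It's firmly seated at 23 N with no further travel. I'll ease off slightly and release.

Request:
apply_moves(moves=[[0,0,0.004,0,0,0],[0,0,0.003,0,0,0]])

```text
time_s: 8.82
tcp_pos: [0.5587, -0.03, 0.0868]
eef_rot: [180.0, -0.2, 12.2]
contact_force: [-4.7, 1.6, 8.2]
gripper_width: 0.0261
```

Request:
apply_moves(moves=[[0,0,0.001,0,0,0],[0,0,0.001,0,0,0],[0,0,0.001,0,0,0],[0,0,0.001,0,0,0],[0,0,0.001,0,0,0],[0,0,0.001,0,0,0],[0,0,0.001,0,0,0]], hand=-1)

```text
time_s: 9.7
tcp_pos: [0.5587, -0.03, 0.0867]
eef_rot: [180.0, -0.2, 12.2]
contact_force: [-1.3, -0.5, 0.5]
gripper_width: 0.0861
```

```bash
python3 - <<'E'
from fit import *
print(status.get_state()['contact_force'])
snap('wrist','w4')
w=load('w4')
a=cv2.resize(w['p'][95:245,140:410],None,fx=2.9,fy=2.9,interpolation=cv2.INTER_CUBIC);cv2.imwrite('pics/w4c.png',a)
E
```

```text
[-1.33210924 -0.48742607  0.52767143]
```

View pics/w4c.png

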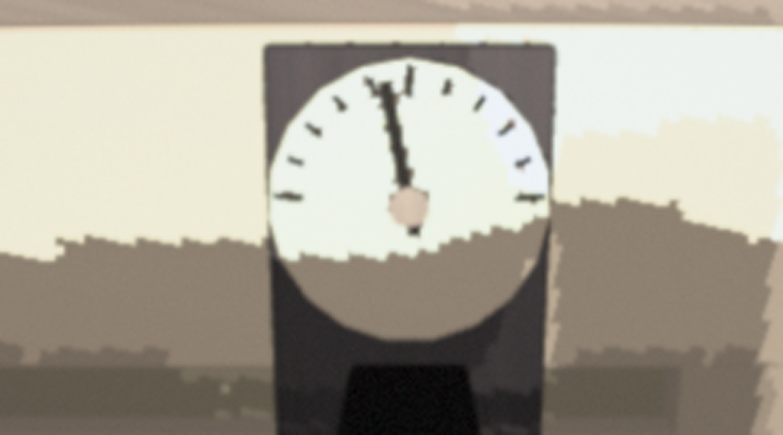

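The needle reads about 11 (between the long 10 mark and 12). I'll raise the arm clear and measure it precisely.

Request:
apply_moves(moves=[[0,0,-0.05,0,0,0],[0,0,-0.18,0,0,0],[0,0,-0.35,0,0,0],[0,0,-0.5,0,0,0],[0,0,-0.5,0,0,0]])

```text
time_s: 10.38
tcp_pos: [0.56, -0.0298, 0.1901]
eef_rot: [180.0, -0.5, 12.3]
contact_force: [0.5, -0.2, -0.0]
gripper_width: 0.0877
```

```bash
python3 - <<'E'
from fit import *
snap('wrist','w5');snap('scene','s5');snap('top','t5')
w=load('w5')
a=cv2.resize(w['p'][90:260,200:370],None,fx=3.5,fy=3.5,interpolation=cv2.INTER_CUBIC);cv2.imwrite('pics/w5c.png',a)
s=load('s5');a=cv2.resize(s['p'][150:290,180:360],None,fx=4,fy=4,interpolation=cv2.INTER_CUBIC);cv2.imwrite('pics/s5c.png',a)
def rectify(n,out,g0,yaw):
    c=load(n);ex=np.array([np.cos(yaw),np.sin(yaw),0]);ey=np.array([-np.sin(yaw),np.cos(yaw),0])
    d=np.array([*g0,.036+.0155])+ex*.048
    yy,xx=np.mgrid[-250:250,-250:250]/250*.034
    P=d+ (-yy)[...,None]*ex+(-xx)[...,None]*ey   # up = +x, left=+y
    m=proj(c,P).astype(np.float32)
    cv2.imwrite(out,cv2.remap(c['p'],m[...,0],m[...,1],cv2.INTER_CUBIC))
for n in('w4','w5'):
    rectify(n,f'pics/{n}r.png',(.5582,-.030),np.deg2rad(12.2))
a=np.hstack([cv2.imread('pics/w4r.png'),cv2.imread('pics/w5r.png')]);cv2.imwrite('pics/r45.png',cv2.resize(a,(800,400)))
E
```

```text
(no output)
```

View pics/r45.png

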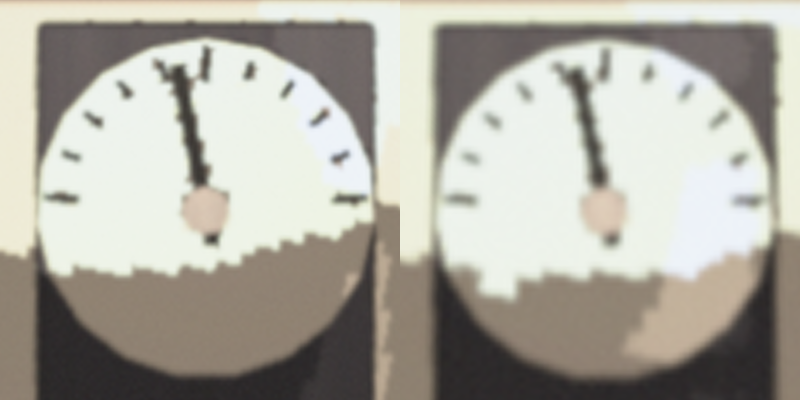

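View pics/s5c.png

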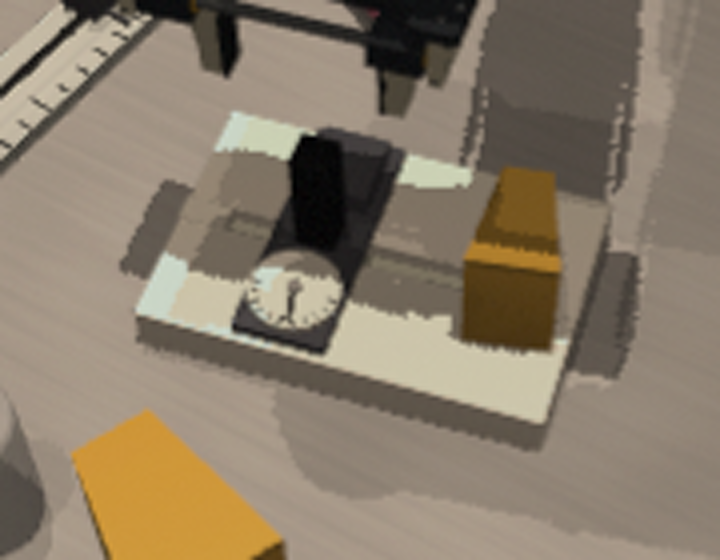

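View pics/w5.png

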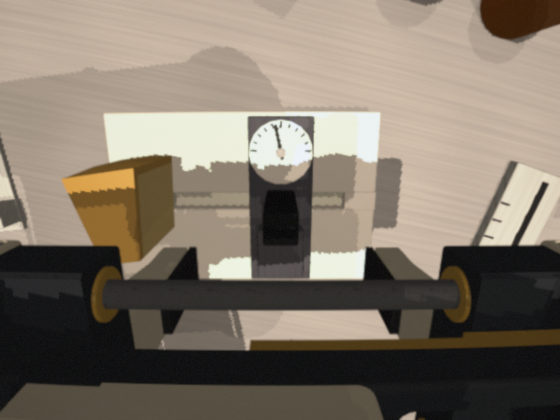

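```bash
python3 - <<'E'
from fit import *
for n in('w4','w5'):
    im=cv2.imread(f'pics/{n}r.png');g=cv2.cvtColor(im,cv2.COLOR_BGR2GRAY)
    # hub: pinkish
    lab=cv2.cvtColor(im,cv2.COLOR_BGR2LAB).astype(int)
    yy,xx=np.mgrid[:500,:500]; rr=np.hypot(xx-255,yy-260)
    m=(lab[...,1]>135)&(rr<50); print(n,'hub',xx[m].mean(),yy[m].mean(),m.sum())
    # dial disc edge: fit circle on bright-dark boundary upper half
    hub=np.array([xx[m].mean(),yy[m].mean()])
    pts=[]
    for a in np.deg2rad(np.arange(20,161,2)):
        rs=np.arange(185,235); u=hub[0]+rs*np.cos(a); v=hub[1]-rs*np.sin(a)
        p=cv2.remap(g,u.astype(np.float32)[None],v.astype(np.float32)[None],1)[0].astype(float)
        k=np.where(p<150)[0]
        if len(k): pts.append((u[k[0]],v[k[0]]))
    P=np.array(pts); 
    from scipy.optimize import least_squares
    f=least_squares(lambda q:np.hypot(P[:,0]-q[0],P[:,1]-q[1])-q[2],[255,255,205],loss='soft_l1').x
    print('circle',f)
    for nm,c0 in(('hub',hub),('circ',f[:2])):
        # angle from up, positive to left
        th=np.deg2rad(np.arange(-100,100,.25)); out={}
        for lab_,r0,r1 in(('marks',168,184),('needle',60,150)):
            R=np.arange(r0,r1,2.)[:,None]
            u=(c0[0]-R*np.sin(th)).astype(np.float32);v=(c0[1]-R*np.cos(th)).astype(np.float32)
            p=255-cv2.remap(g,u,v,1).astype(float).mean(0)
            from scipy.signal import find_peaks
            k,_=find_peaks(p,height=40,distance=20)
            out[lab_]=[(round(float((np.rad2deg(th[i-16:i+17])*(p[i-16:i+17]-p[i-16:i+17].min())).sum()/(p[i-16:i+17]-p[i-16:i+17].min()).sum()),1),int(p[i])) for i in k if 16<i<780]
        print(nm,out)
    # needle line fit
    m=(g<110)&(np.hypot(xx-f[0],yy-f[1])<160)&(np.hypot(xx-f[0],yy-f[1])>45)&(yy<f[1])&(np.abs(xx-f[0])<60)
    q=np.c_[xx[m],yy[m]].astype(np.float32); l=cv2.fitLine(q,cv2.DIST_HUBER,0,.01,.01).ravel(); print('line ang',np.rad2deg(np.arctan(l[0]/l[1])),'at hub row x',l[2]+(f[1]-l[3])*l[0]/l[1])
# slot floor
yaw=np.deg2rad(12.2);R=np.array([[np.cos(yaw),np.sin(yaw),0],[-np.sin(yaw),np.cos(yaw),0],[0,0,1]])
for n in('top0','scene0','w5','w3'):
    C=(cloud(load(n))-[.5497,.007,0])@R.T
    m=(np.abs(C[...,0])<.01)&(C[...,1]>-.095)&(C[...,1]<.05)&(C[...,2]>.01)&(C[...,2]<.033); b=(np.abs(C[...,0])<.07)&(np.abs(C[...,0])>.015)&(C[...,1]>-.12)&(C[...,1]<.04)&(C[...,2]>.03)&(C[...,2]<.042)
    print(n,'floor',np.percentile(C[m][:,2],[5,25,50,75]).round(4),m.sum(),'top',np.median(C[b][:,2]).round(4))
E
```

```text
w4 hub nan nan 0<stdin>:7: RuntimeWarning: Mean of empty slice.
  ret = ret.dtype.type(ret / rcount)
<stdin>:9: RuntimeWarning: Mean of empty slice.
Traceback (most recent call last):
ValueError: Residuals are not finite in the initial point.
```

```bash
cat > dial.py <<'E'
from fit import *
from scipy.optimize import least_squares
from scipy.signal import find_peaks
for n in('w4','w5'):
    im=cv2.imread(f'pics/{n}r.png');g=cv2.cvtColor(im,cv2.COLOR_BGR2GRAY)
    yy,xx=np.mgrid[:500,:500]
    hub=np.array([256.,261.]) if n=='w4' else np.array([253.,262.])
    pts=[]
    for a in np.deg2rad(np.arange(20,161,2)):
        rs=np.arange(190,235); u=hub[0]+rs*np.cos(a); v=hub[1]-rs*np.sin(a)
        p=cv2.remap(g,u.astype(np.float32)[None],v.astype(np.float32)[None],1)[0].astype(float)
        k=np.where(p<150)[0]
        if len(k): pts.append((u[k[0]],v[k[0]]))
    P=np.array(pts)
    f=least_squares(lambda q:np.hypot(P[:,0]-q[0],P[:,1]-q[1])-q[2],[255,255,205],loss='soft_l1').x
    print(n,'circle',f.round(1))
    for nm,c0 in(('hub',hub),('circ',f[:2])):
        th=np.deg2rad(np.arange(-100,100,.25)); out={}
        for lab_,r0,r1 in(('marks',174,188),('needle',60,150)):
            R=np.arange(r0,r1,2.)[:,None]
            u=(c0[0]-R*np.sin(th)).astype(np.float32);v=(c0[1]-R*np.cos(th)).astype(np.float32)
            p=255-cv2.remap(g,u,v,1).astype(float).mean(0)
            k,_=find_peaks(p,height=50,distance=20,prominence=15)
            out[lab_]=[(round(float((np.rad2deg(th[i-12:i+13])*(p[i-12:i+13]-p[i-12:i+13].min())).sum()/(p[i-12:i+13]-p[i-12:i+13].min()).sum()),1),int(p[i])) for i in k if 12<i<780]
        print(nm,out)
    m=(g<110)&(np.hypot(xx-f[0],yy-f[1])<160)&(np.hypot(xx-f[0],yy-f[1])>45)&(yy<f[1])&(np.abs(xx-f[0])<60)
    q=np.c_[xx[m],yy[m]].astype(np.float32); l=cv2.fitLine(q,cv2.DIST_HUBER,0,.01,.01).ravel(); print('line ang',np.rad2deg(np.arctan(l[0]/l[1])),'at hub row x',l[2]+(f[1]-l[3])*l[0]/l[1])
yaw=np.deg2rad(12.2);R=np.array([[np.cos(yaw),np.sin(yaw),0],[-np.sin(yaw),np.cos(yaw),0],[0,0,1]])
for n in('top0','scene0','w5','w3'):
    C=(cloud(load(n))-[.5497,.007,0])@R.T
    m=(np.abs(C[...,0])<.01)&(C[...,1]>-.095)&(C[...,1]<.05)&(C[...,2]>.01)&(C[...,2]<.033); b=(np.abs(C[...,0])<.07)&(np.abs(C[...,0])>.015)&(C[...,1]>-.12)&(C[...,1]<.04)&(C[...,2]>.03)&(C[...,2]<.042)
    print(n,'floor',np.percentile(C[m][:,2],[5,25,50,75]).round(4),m.sum(),'top',np.median(C[b][:,2]).round(4))
E
python3 dial.py
```

```text
w4 circle [256.6 261.1 212.9]
hub {'marks': [(-86.1, 159), (-69.2, 141), (-51.7, 135), (-34.6, 139), (-18.1, 157), (-0.1, 169), (11.1, 140), (16.3, 142), (33.9, 148), (51.3, 140), (68.4, 127), (85.3, 158)], 'needle': [(10.8, 194)]}
circ {'marks': [(-86.1, 160), (-69.1, 141), (-51.6, 136), (-34.4, 139), (-17.9, 157), (0.1, 169), (11.3, 143), (16.5, 142), (34.0, 149), (51.3, 141), (68.4, 126), (85.3, 158)], 'needle': [(11.1, 194)]}
line ang 11.668411 at hub row x 257.9673095047345
w5 circle [255.4 261.7 213. ]
hub {'marks': [(-86.4, 102), (-69.8, 100), (-52.3, 90), (-35.3, 87), (-18.5, 104), (-0.8, 123), (15.8, 113), (33.5, 89), (51.0, 88), (68.5, 79), (85.6, 112)], 'needle': [(9.9, 171)]}
circ {'marks': [(-86.6, 106), (-69.5, 100), (-51.9, 93), (-34.7, 88), (-17.8, 104), (-0.1, 122), (16.5, 113), (34.2, 91), (51.6, 92), (68.9, 81), (85.8, 113)], 'needle': [(11.2, 172)]}
line ang 11.795624 at hub row x 256.72460784671836
top0 floor [0.0216 0.0236 0.0247 0.0262] 480 top 0.0359
scene0 floor [0.0223 0.0239 0.0251 0.0277] 256 top 0.0356
w5 floor [0.0233 0.0241 0.0246 0.0252] 1180 top 0.0356
w3 floor [0.0234 0.0241 0.0246 0.0252] 1521 top 0.0356
```

The dial needle sits 11.4–11.7° past the 10 mark, so it reads about 11.3 mm. The depth maps of the slot give 11.0 mm, which agrees roughly. The stop target is therefore 113 mm, and it is now at about 10 mm. I'll go to the stop with the jaws along the rail.

```bash
python3 go.py .4488 -.2922 .17 -95;python3 go.py .50 -.16 .19 -41
```

```text
t 10.525 tcp [ 0.5579 -0.0301  0.1865] rot [-1.7999e+02 -1.6000e-01  1.2230e+01] F [ 0.6  0.3 -0.6] w 0.0876
row [-0.811, 1.165, 0.08, -0.002, -0.001, 1.191] dist mm 284.4 rot 107.2
t 10.525 tcp [ 0.5579 -0.0301  0.1865] rot [-1.7999e+02 -1.6000e-01  1.2230e+01] F [ 0.6  0.3 -0.6] w 0.0876
row [-0.421, 0.573, -0.019, -0.001, -0.002, 0.591] dist mm 142.3 rot 53.2
```

Request:
apply_moves(moves=[[-0.05,0.08,-0.03,0,0,0.09],[-0.13,0.18,-0.03,0,0,0.2],[-0.22,0.3,-0.02,0,0,0.31],[-0.32,0.43,-0.02,0,0,0.42],[-0.4,0.54,-0.02,0,0,0.53],[-0.42,0.573,-0.02,0,0,0.59],[-0.42,0.573,-0.02,0,0,0.59]])

```text
time_s: 11.4
tcp_pos: [0.4994, -0.1604, 0.1894]
eef_rot: [-179.9, -0.0, -40.9]
contact_force: [-0.0, -0.4, 0.3]
gripper_width: 0.0877
```

```bash
python3 go.py .4488 -.2922 .17 -95
```

```text
t 11.4 tcp [ 0.4994 -0.1604  0.1894] rot [-1.7992e+02 -2.0000e-02 -4.0900e+01] F [-0.  -0.4  0.3] w 0.0877
row [0.24, 0.664, 0.096, -0.001, 0.0, 0.601] dist mm 142.5 rot 54.1
```

Request:
apply_moves(moves=[[0.04,0.1,0.01,0,0,0.1],[0.09,0.24,0.03,0,0,0.21],[0.14,0.38,0.05,0,0,0.32],[0.19,0.52,0.07,0,0,0.43],[0.23,0.63,0.09,0,0,0.54],[0.24,0.664,0.095,0,0,0.6],[0.24,0.664,0.095,0,0,0.6]])

```text
time_s: 12.28
tcp_pos: [0.4485, -0.2921, 0.1696]
eef_rot: [180.0, 0.1, -94.8]
contact_force: [-0.2, 0.2, -0.1]
gripper_width: 0.0876
```

```bash
python3 go.py .4488 -.2922 .052 -95; python3 - <<'E'
from h import *
snap('wrist','w6');snap('top','t6');snap('scene','s6')
t=load('t6');s=load('s6')
a=cv2.resize(s['p'][120:215,140:240],None,fx=5,fy=5,interpolation=cv2.INTER_CUBIC);cv2.imwrite('pics/s6c.png',a)
E
```

```text
t 12.275 tcp [ 0.4485 -0.2921  0.1696] rot [ 1.7999e+02  7.0000e-02 -9.4780e+01] F [-0.2  0.2 -0.1] w 0.0876
row [0.001, -0.002, 0.588, 0.0, 0.001, 0.002] dist mm 117.6 rot 0.2
```

View pics/w6.png

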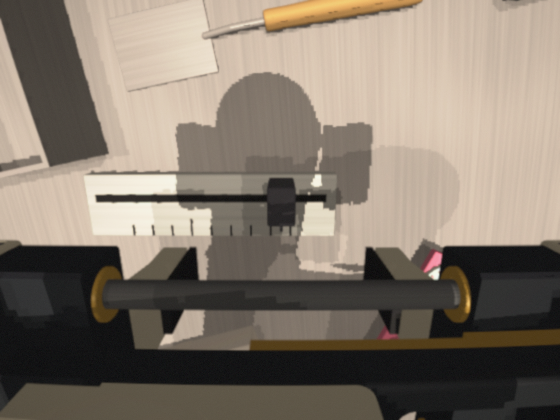

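View pics/s6c.png

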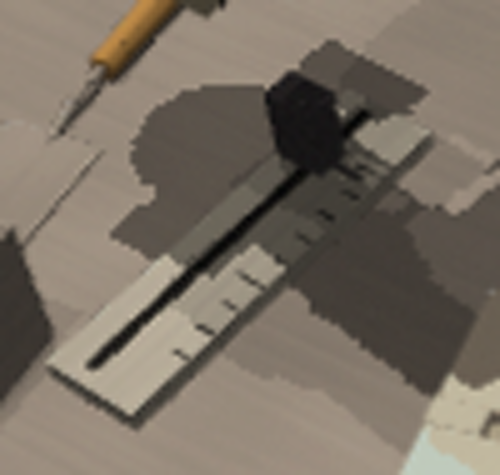

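The wrist view shows the stop at (281,200), centred between the fingers, with its pointer near (277,232) among the marks. I'll rectify this picture onto the rail plane to read the scale.

```bash
cat > rail.py <<'E'
from h import *
import sys
def rectify(n,z,ctr=(.5192,-.2865),yaw=-5.0,out=None):
    c=load(n);a=np.deg2rad(yaw);ey=np.array([np.cos(a),np.sin(a),0]);ex=np.array([np.sin(a),-np.cos(a),0])
    o=np.array([*ctr,z]); v,u=np.mgrid[0:200,0:800]   # u: rail y -140..+130 at .3375mm ; v: rail -x edge at bottom? v= x from +45 to -45
    Y=-.14+u*.00035; X=.045-v*.00045
    P=o+Y[...,None]*ey+X[...,None]*ex; m=proj(c,P).astype(np.float32)
    im=cv2.remap(c['p'],m[...,0],m[...,1],cv2.INTER_CUBIC)
    return im
if __name__=='__main__':
    out=[]
    for n in sys.argv[2:]: out.append(rectify(n,.0145))
    cv2.imwrite(sys.argv[1],np.vstack(out))
E
python3 rail.py pics/rail6.png w6 top0 scene0
```

```text
(no output)
```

View pics/rail6.png

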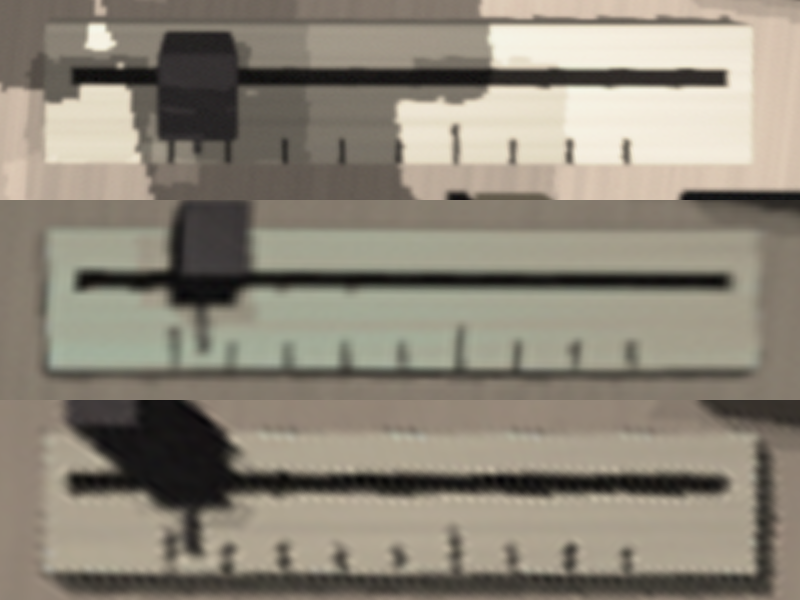

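The marks are 57 px apart, with mark 0 at 171, mark 10 at 456 and the pointer at 197, so the stop is now at about 9.2 mm travel. It needs about 104 mm more. I'll descend and grip gently.

Request:
apply_moves(moves=[[0,0,0.15,0,0,0.002],[0,0,0.34,0,0,0.002],[0,0,0.52,0,0,0.002],[0,0,0.64,0,0,0.002],[0,0,0.685,0,0,0.002],[0,0,0.685,0,0,0.002]])

```text
time_s: 13.18
tcp_pos: [0.4494, -0.2912, 0.033]
eef_rot: [-180.0, 0.1, -94.8]
contact_force: [0.2, 0.4, 0.1]
gripper_width: 0.088
```

Request:
apply_moves(moves=[[0,0,0,0,0,0],[0,0,0,0,0,0],[0,0,0,0,0,0],[0,0,0,0,0,0],[0,0,0,0,0,0],[0,0,0,0,0,0],[0,0,0,0,0,0],[0,0,0,0,0,0],[0,0,0,0,0,0]], hand=1, grip_force=10)

```text
time_s: 14.3
tcp_pos: [0.4492, -0.2912, 0.033]
eef_rot: [180.0, 0.1, -94.8]
contact_force: [-1.1, 0.1, -0.3]
gripper_width: 0.0244
```

Request:
apply_moves(moves=[[0,-0.03,0,0,0,0],[0,-0.09,0,0,0,0],[0,-0.17,0,0,0,0],[0,-0.25,0,0,0,0],[0,-0.33,0,0,0,0],[0,-0.41,0,0,0,0],[0,-0.47,0,0,0,0],[0,-0.505,0,0,0,0],[0,-0.518,0,0,0,0],[0,-0.518,0,0,0,0],[0,-0.518,0,0,0,0]])

```text
time_s: 15.68
tcp_pos: [0.5527, -0.2999, 0.033]
eef_rot: [-180.0, 0.1, -94.8]
contact_force: [2.2, -1.0, -0.6]
gripper_width: 0.024
```

```bash
python3 -c "
from h import *
snap('top','t7');snap('scene','s7');snap('wrist','w7')"; python3 go.py .5523 -.3002 .0328 -95;python3 rail.py pics/rail7.png w7 t7 s7
```

```text
t 15.825 tcp [ 0.5525 -0.2999  0.033 ] rot [-1.7998e+02  6.0000e-02 -9.4800e+01] F [ 1.5 -1.1 -0.2] w 0.0238
row [0.001, 0.001, 0.001, -0.0, 0.001, 0.002] dist mm 0.4 rot 0.2
```

View pics/rail7.png

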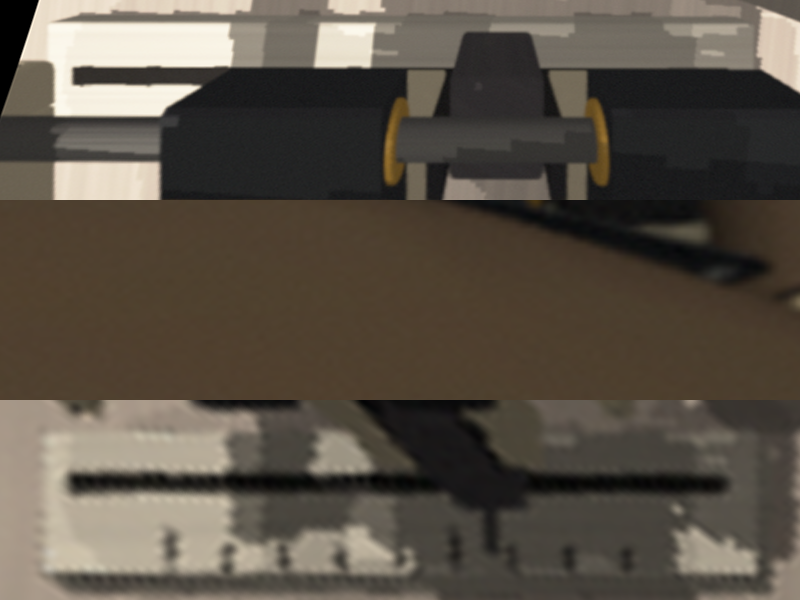

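In the scene view the pointer sits between marks 10 and 12, at about 11.3. I'll release, rise and check from above.

Request:
apply_moves(moves=[[0,0,0,0,0,0],[0,0,0,0,0,0],[0,0,0,0,0,0],[0,0,0,0,0,0],[0,0,0,0,0,0],[0,0,0,0,0,0],[0,0,0,0,0,0]], hand=-1)

```text
time_s: 16.7
tcp_pos: [0.5525, -0.2999, 0.033]
eef_rot: [-180.0, 0.1, -94.8]
contact_force: [-0.3, 0.0, -0.2]
gripper_width: 0.0855
```

Request:
apply_moves(moves=[[0,0,-0.06,0,0,0],[0,0,-0.2,0,0,0],[0,0,-0.4,0,0,0],[0,0,-0.58,0,0,0],[0,0,-0.68,0,0,0],[0,0,-0.68,0,0,0]])

```text
time_s: 17.45
tcp_pos: [0.5536, -0.3004, 0.172]
eef_rot: [-179.7, 0.0, -94.8]
contact_force: [0.4, -0.4, -0.6]
gripper_width: 0.0876
```

```bash
python3 -c "
from h import *
snap('wrist','w8');snap('scene','s8');snap('top','t8')
w=load('w8'); cv2.imwrite('pics/w8c.png',cv2.resize(w['p'][160:250,140:480],None,fx=2.3,fy=2.3,interpolation=cv2.INTER_CUBIC))";python3 rail.py pics/rail8.png w8 s8; python3 - <<'E'
import sys;sys.path.insert(0,'.')
E
```

```text
(no output)
```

View pics/rail8.png

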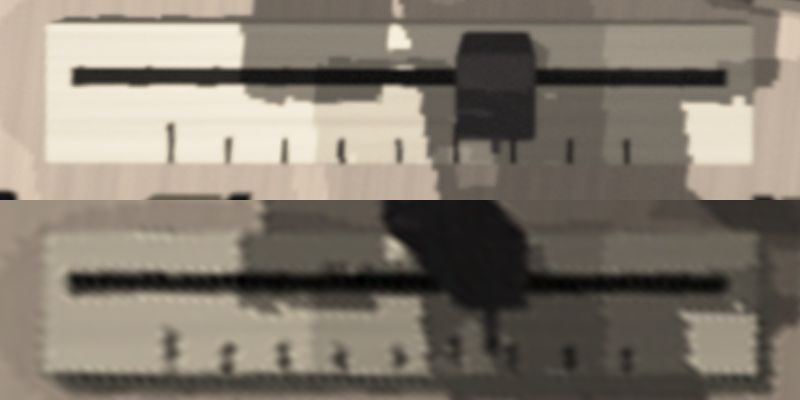

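View pics/w8c.png

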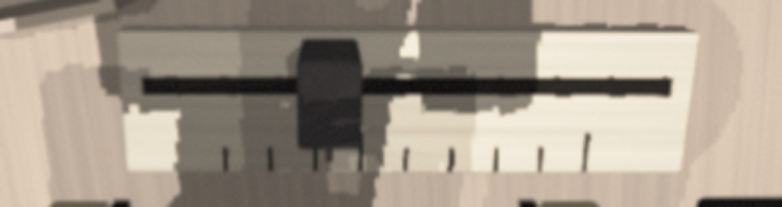

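View pics/s8.png

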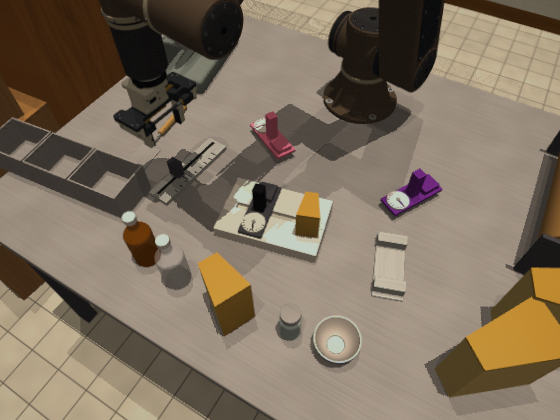

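```bash
python3 - <<'E'
from rail import rectify
from fit import *
im=rectify('w8',.0145); cv2.imwrite('pics/p8.png',np.vstack([cv2.resize(im[125:175,420:560],None,fx=5,fy=5,interpolation=cv2.INTER_CUBIC),cv2.resize(rectify('s8',.0145)[100:190,420:560],None,fx=5,fy=3,interpolation=cv2.INTER_CUBIC)]))
g=cv2.cvtColor(im,cv2.COLOR_BGR2GRAY)
for r in(142,146,150,154,158): print(r,g[r,445:530:2].tolist())
c=load('t8');cv2.imwrite('pics/t8c.png',cv2.resize(c['p'][160:300,200:450],None,fx=3.2,fy=3.2,interpolation=cv2.INTER_CUBIC))
for n in('s8','t8'):
    C=cloud(load(n)); yaw=np.deg2rad(12.2);R=np.array([[np.cos(yaw),np.sin(yaw),0],[-np.sin(yaw),np.cos(yaw),0],[0,0,1]])
    Q=(C-[.5582,-.030,0])@R.T
    for a,b in(((.06,.075),'dial'),((-.07,-.035),'block'),((-.012,.012),'col')):
        m=(Q[...,0]>a[0])&(Q[...,0]<a[1])&(np.abs(Q[...,1])<.012)&(Q[...,2]>.043); print(n,b,np.median(Q[m][:,2]).round(4) if m.sum() else None,m.sum())
    print(rect(sel(C,(.4,.7),(.02,.2),(.112,.118+.006))))
E
```

```text
142 [97, 98, 95, 86, 65, 54, 64, 87, 105, 111, 113, 113, 111, 112, 112, 112, 111, 112, 111, 110, 111, 108, 95, 77, 59, 50, 53, 61, 72, 79, 83, 78, 67, 50, 44, 55, 71, 79, 81, 81, 81, 82, 83]
146 [104, 108, 110, 104, 79, 66, 79, 107, 127, 135, 137, 137, 133, 129, 128, 127, 127, 127, 127, 127, 127, 123, 107, 85, 64, 55, 57, 67, 81, 89, 93, 89, 75, 52, 46, 61, 80, 91, 93, 93, 93, 93, 94]
150 [117, 122, 129, 125, 98, 76, 83, 115, 138, 149, 150, 149, 144, 139, 133, 130, 130, 130, 130, 129, 129, 126, 114, 92, 67, 54, 58, 68, 82, 91, 94, 90, 77, 54, 48, 63, 83, 93, 95, 96, 96, 95, 94]
154 [115, 121, 129, 123, 96, 72, 75, 105, 130, 145, 148, 148, 143, 136, 131, 128, 128, 129, 129, 127, 129, 127, 121, 114, 99, 88, 84, 85, 89, 92, 93, 89, 78, 54, 48, 64, 82, 92, 94, 95, 95, 95, 95]
158 [116, 121, 129, 121, 90, 66, 72, 103, 130, 146, 146, 146, 139, 132, 130, 129, 129, 130, 129, 128, 128, 129, 128, 124, 115, 104, 96, 93, 93, 93, 93, 89, 77, 54, 47, 61, 80, 92, 95, 94, 93, 93, 94]
s8 dial 0.0515 55
s8 block 0.0599 55
s8 col 0.5274 410
c=(535.5,98.4) LxW=74.2x54.6 yawlong=18.39 med=[0.5436 0.0982 0.1205] n=504
t8 dial 0.0522 72
t8 block 0.604 500
t8 col 0.539 328
c=(537.5,94.5) LxW=70.8x53.4 yawlong=20.28 med=[0.5412 0.0943 0.1207] n=752
```

View pics/p8.png

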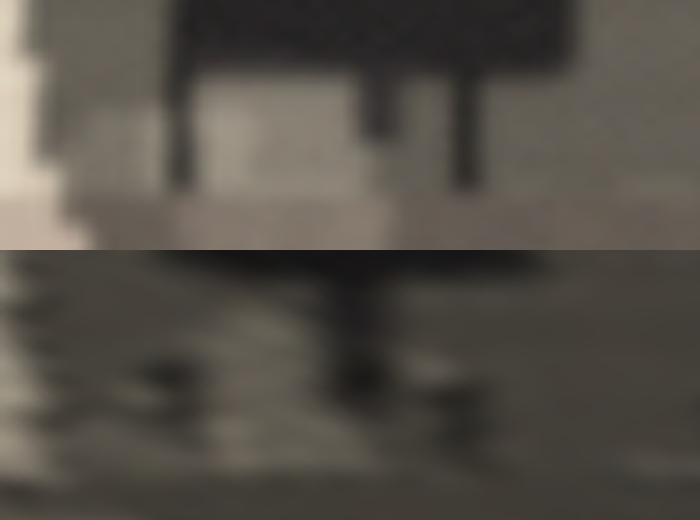

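View pics/t8c.png

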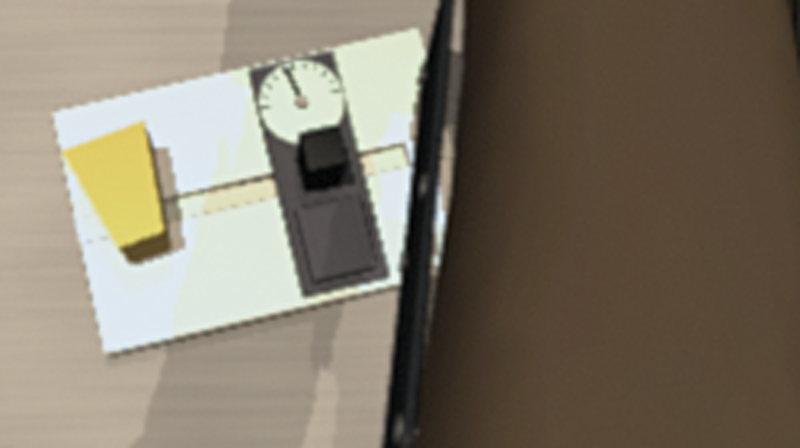

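The pointer reads 11.39 mm against the dial's 11.3–11.36. The dial top (0.052 m) and block top (0.060 m) are exactly where a flat base puts them, and the small cheese has not moved. I'll hand in.

```bash
python3 -c "
from h import *
s=status.get_state();print(s['time_s'],s['contact_force'].round(1))
print(r.close_job())"
```

```text
17.6 [-1.  -0.3  0. ]
the job is handed in; nothing more can be done
None
```

The gauge stands on the white board with its pin in the slot, and the cutter's stop is set to match the dial. I handed in at 17.6 s with the gripper open and clear of everything.

- **Gauge:** I took the black gauge from its stand and pushed it down with about 23 N until it stopped moving. The dial and block tops then measured 52 mm and 60 mm above the counter, which is where a flat base puts them. The dial reads about 11.3 mm; the camera depth maps of the slot gave about 11.0 mm, a rougher measure.
- **Stop:** I slid it from about 9 mm to about 113–114 mm of travel and let go. The pointer now reads about 11.39 mm of depth, within 0.1 mm of the dial.
- **Bystanders:** The small cheese measured at the same place before and after. The tall cheese, bottles, jar and dish look unmoved in the last scene picture; I did not measure them.

No check failed. The only disagreement was the 0.3 mm between the dial and the depth maps, and I went by the dial.

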